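Open the screw-down vent of the hallway organiser's scent pod

ROBOT

A 7-joint arm with a two-finger parallel gripper is mounted at the origin on the work surface. World frame = base frame: x ahead of the robot, y to its left, z up, the work surface at z = 0. Lengths are in mm, angles in degrees, forces in N, time in s.
With the tool pointing down it reaches from about 400 to 875 mm from the base axis. Payload 6.5 kg.
Tool frame: the origin (TCP) lies on the centre line of the jaws, within the pads' length; the fingertips stand 19 mm ahead of it and the grasp point (between the pads) is the TCP (robot.nose_length is the distance from the TCP to the fingertips, in mm); z points along the fingers, y is the line along which they close (so a half turn about z gives the same grasp; the last joint's range is limited). The gripper opens to 85 mm and grips with 20 to 120 N. Pads are 22 mm wide; open, the fingers measure 114 mm over their backs; the gripper's body (76 mm by 85 mm) begins 54 mm behind the grasp point. The pads swing forward as they close: fully open they stand 13 mm farther back than shut.
Start: joints at [-79.481, 30.733, -0.252, 88.115, 0.149, 61.152, -4.079], TCP at [160.682, 629.819, 250.29] pointing down, gripper open.
Joint ranges: [-154.64, 154.64], [-21.42, 123.67], [-72.66, 72.17], [13.99, 137.28], [-74.86, 254.86], [10.95, 109.41], [-158.01, 158.01]. Speed limits (degrees/s): [136.94, 136.94, 180, 180, 180, 180, 180].

INTERFACE

Orientations are given as [roll, pitch, yaw] about the fixed x, y, z axes, in that order (R = Rz(yaw) Ry(pitch) Rx(roll)).
In Python, from bench import robot gives the robot as it stands.
- The arm moves only by the shell command python3 -m jog 'ROWS' [FORCE]. ROWS is JSON, a list of rows, each an object with "travel": the shift along the tool's x, y, z in cm, a list of three; "spin": the turn about the tool's z in rad; "grip": the closure, from -1 (fully open) to 1 (shut), so that 0 is half open. In form: [{"travel": [dx, dy, dz], "spin": spin, "grip": grip}, ...]. A call has 1 to 20 rows; each row shifts and turns the commanded pose from where the row before left it, along the tool's axes as they then stand; what a row does not reach is not made up. A row lasts 1/10 s, in which the tool goes at most 50 mm and 8.59 degrees, less where a joint would pass 70% of its speed; a pose out of reach is approached as far as the arm can. A call is refused whole if a number of a shift passes 5 or a number of a turn 0.15, either way. A call with a gripper value outside its range is refused whole. The fingers move at their own pace and stop on an object; FORCE is the grip in N (left out, the last holds). Time passes only in rows, so rows that do not move let the fingers close. It gives the time, the measured TCP pose, the force, the opening and the grip force at its end, in the units of the state.
- robot.get_state(): the state, without advancing time (a new reading comes with each control period).
- robot.grab_frame(name): name is "side" or "top"; returns (picture, depth): 480x640x3 uint8, red, green, blue; 480x640 float32, mm along the optical axis (not along the pixel's ray), 0 where there is no reading.
- robot.camera_model(name): a dict with "camera_matrix" (3x3 intrinsics, pixels), "D" ([k1, k2, p1, p2, k3] as OpenCV has them; the pictures are not rectified), "R" (3x3) and "t" (3): a world point X has camera coordinates R X + t. Camera axes: x right, y down, z forward; pixel columns grow to the right and rows downward; lengths in mm; the calibration is good to about 2 mm. A picture is of the moment at which its call begins. camera_model takes no time and is no camera call.
- robot.sign_off(): hands the job in; it is judged then, once.
Trained networks look in the newest picture that a camera, given by its name, has taken for a name from the list of things; names that differ only in an ending like _2 or _b are one class to them, and where a whole thing is asked for, a point or a joint stands for the part that bears it (a point fixed in the world has none). Each returns a list of dicts, best first, with "score" (0 to 1); they miss things now and then, are a little off and sometimes report something else, mostly with a low value. They report only what shows in the picture. A call takes as long as a camera call.
- robot.search_frame(camera, target): "point" ([x, y, z] in mm, in world coordinates, good to about 4 mm: the middle of the surface that is visible of it).
- robot.place_of(camera, target): "point" ([x, y, z] in mm, in world coordinates, good to about 4 mm: a listed point, or the origin of a listed thing).
The state is a dict: "time": time; "q": joint angles; "joint_vel": joint speeds; "effort": joint torques, N m; "tcp_pos": TCP position; "tool_rot": TCP orientation; "force": force on the tool from outside, world axes, zero at the start; "torque": the same for the moment, N m; "gripper_width": finger opening in mm; "grasp_force": force on a finger pad.
Only numpy, scipy, OpenCV 4.12 (cv2) and the standard library are available. Lean on these libraries where they do the work, as an engineer would, in place of code of your own. Each camera call takes 0.05 s, during which the arm holds its last target. There are 200 camera calls.

TASK

Open the vent of the round scent pod in the top of the organiser: first lift the tab that lies folded on its cap until it stands upright, then unscrew the cap (anticlockwise from above) all the way until it comes up against its stop, which you can only find by feel. Stop there: the pod's insert is only push-fitted, and it must not be wrenched round or pulled up out of its seat. Leave the cap unscrewed with its tab standing and let go, without disturbing the other things.

Things in the scene. Friction and masses are not known exactly. Their poses are not given: they have to be found in the camera images.
- organiser: white plastic organiser, 170 (x) x 290 (y) x 85 mm high, fixed to the console; origin at the centre of its underside, x to its back (grey tilt-out bin in the front, at -x), z up. Its +y half has a flat top (deck) at 85 mm with the round scent pod, pod axis 62 mm to +y of the origin; its -y half is an open tray with the dog figurine.
- insert_top (a point): point on the pod's axis, level with the top of the pod's grey insert: a ring of 100 mm outside diameter standing 6 mm proud of the deck. It is push-fitted: it turns with the cap if more than about 0.4 N m is put on it about its axis, and comes up if pulled with more than about 14 N.
- cap_top (a point): point on the axis of the round white cap, on its flat top face. z is up; x points along the face from the tab's hinge to the free end of the folded tab, so it is normal to the wide faces of the tab once the tab stands. Screwed fully down it lies 13 mm above insert_top; at the stop 22 mm.
- cap: the cap: 76 mm diameter, 12 mm thick, captive (does not come off); origin at the centre of its underside. Rises 3.75 mm per rad of anticlockwise turn; thread friction 0.1 N m; firm stop 2.4 rad from fully down. It starts unscrewed by an unknown 0 to 0.7 rad (1.7 to 2.4 rad are left to turn); which way it faces at the stop varies and cannot be seen.
- tab_end (a point): middle of the free end of the grey tab, a flat bar 50 mm long, 34 wide, 10 thick. Its hinge axis, 48 mm from this point, runs along its width and crosses the cap's axis 8 mm above the cap's top face. Folded, it lies flat 3 mm above the cap, its end 10 mm out past the cap's edge. Two hinge cheeks, 13 mm high above the cap and 12 mm long, stand beside it out to 23 mm either side of its middle.
- tab (a joint): tab angle, rad: 0 folded flat, 1.57 standing upright on the cap's axis (its stop), its end then 56 mm above the cap's top face. The hinge has light friction (0.06 N m): the tab stays where it is left.
- insert_twist (a joint): turn of the push-fitted insert in its seat, rad, 0 at the start, anticlockwise positive; should stay 0.
- insert_lift (a joint): how far the insert has been pulled up out of its seat, m, 0 at the start; should stay 0.
- key_bowl: round hammered steel bowl with two keys in it, 140 mm across, 45 mm high, loose on the console; origin under its centre.
- sunglasses_case: black case, 66 x 160 x 50 mm high, loose on the console; origin under its centre, long side along y.
- dog_figurine: small white ceramic dog, 85 mm long (nose to -x), 22 mm wide, 71 mm high, loose, standing in the organiser's open tray on its floor, 51 mm above the console; origin between its feet.
- whistle: yellow plastic whistle, 50 mm long, 22 mm high, loose on the console; origin under its round end.

How it is judged:
By the outcome, as a careful person would: the job done as asked, in the order asked, and still so for the second after the job is handed in, with the robot touching nothing.
It also fails if it takes over 72 s, if anything falls off the work surface, if the arm or the gripper's body presses on something with over 40 N, if the wrist force passes 120 N, or if a joint passes its speed limit or range.

## Working session

There is one attempt and no reset: what is moved stays moved. The work goes in short steps, Python scripts to look and compute and a shell command to move; the robot and the scene stay as the last step left them, time stands still between calls to the robot, and variables do not carry over. Pictures are saved under pics/ and viewed, at most 10 in all, crops included, and the job is handed in when it is done.

```bash
mkdir -p pics; cat > h.py <<'E'
from bench import robot
import numpy as np, cv2
from scipy.spatial.transform import Rotation as Ro
def snap(cam,fn,crop=None,s=1):
    p,d=robot.grab_frame(cam)
    q=p if crop is None else p[crop[1]:crop[3],crop[0]:crop[2]]
    cv2.imwrite('pics/'+fn,cv2.resize(q[:,:,::-1],None,fx=s,fy=s)); return p,d
def px(cam,X):
    m=robot.camera_model(cam); R=np.array(m['R'])
    return cv2.projectPoints(np.array(X,float).reshape(-1,1,3),cv2.Rodrigues(R)[0],np.array(m['t'],float),np.array(m['camera_matrix'],float),np.array(m['D'],float))[0].reshape(-1,2).round(0)
def world(cam,u,v,d):
    m=robot.camera_model(cam); K=np.array(m['camera_matrix'],float)
    uv=cv2.undistortPoints(np.stack([u,v],-1).reshape(-1,1,2).astype(float),K,np.array(m['D'],float)).reshape(-1,2)
    P=np.c_[uv,np.ones(len(uv))]*np.ravel(d)[:,None]
    return (P-np.array(m['t']).ravel())@np.array(m['R'])
E
python3 - <<'E'
from h import *
for c in ('side','top'):
    snap(c,c+'0.png')
    for t in ('organiser','insert_top','cap_top','tab_end','dog_figurine','key_bowl','sunglasses_case','whistle'):
        r=robot.place_of(c,t)
        if r: print(c,t,np.round(r[0]['point'],1),round(r[0]['score'],2),px(c,r[0]['point'])[0], len(r))
s=robot.get_state(); print(s)
E
```

```text
side organiser [ 5.71e+02 -7.09e+01  3.00e-01] 0.84 [326. 257.] 1
side insert_top [563.9  -9.5  91.4] 0.69 [317. 244.] 2
side cap_top [567.2  -6.6 102.4] 0.88 [315. 240.] 1
side tab_end [516.9 -14.5 115.9] 0.74 [339. 240.] 1
side dog_figurine [ 584.  -150.6   48.6] 0.78 [335. 220.] 2
side sunglasses_case [521.2 450.7  -2. ] 0.78 [214. 469.] 1
side whistle [5.809e+02 2.724e+02 5.000e-01] 0.56 [243. 367.] 1
top organiser [574.9 -71.6   1.4] 0.89 [347. 235.] 1
top insert_top [566.2  -7.8  89.4] 0.65 [323. 236.] 1
top cap_top [563.6  -6.6 104.3] 0.58 [322. 237.] 1
top tab_end [517.4 -12.5 110.1] 0.64 [325. 256.] 2
top dog_figurine [ 577.5 -151.3   53.8] 0.63 [380. 232.] 1
top key_bowl [ 513.8 -404.9    1.9] 0.67 [476. 257.] 1
top sunglasses_case [519.7 449.6   5.7] 0.62 [151. 258.] 1
{'time': 0.9, 'q': array([-79.47900076,  30.73255879,  -0.25261461,  88.11416959,
         0.14923937,  61.15210786,  -4.08016429]), 'joint_vel': array([ 0.01637932,  0.04296821, -0.00318898,  0.03333382, -0.04235214,
       -0.03949703, -0.05464828]), 'effort': array([ 1.09765296e-05, -5.83337510e+01,  1.04767922e+00, -2.59445339e+01,
        1.23421018e-02,  1.81022479e-03, -1.84216265e-05]), 'tcp_pos': array([160.69802328, 629.82375833, 250.30684826]), 'tool_rot': array([1.79998400e+02, 1.51741864e-03, 1.65687977e+02]), 'force': array([0.04206493, 0.75146136, 1.07038036]), 'torque': array([-0.02672421,  0.0148498 ,  0.00753913]), 'grasp_force': 0.0, 'gripper_width': 85.6672763556206}
```

```bash
python3 - <<'E'
from h import *
p,d=snap('side','side1.png',(250,180,400,300),5)
p,d=snap('top','top1.png',(260,190,420,290),5)
# depth-based tab outline: points above cap within pod
for c in ('side','top'):
    p,d=robot.grab_frame(c)
    v,u=np.mgrid[180:300,250:420]
    W=world(c,u.ravel(),v.ravel(),d[180:300,250:420])
    m=(np.hypot(W[:,0]-566,W[:,1]+8)<70)&(d[180:300,250:420].ravel()>0)
    print(c,m.sum()); W=W[m]
    print(np.histogram(W[:,2],bins=np.arange(75,135,3)))
    T=W[(W[:,2]>109)]; print(len(T),T.mean(0),T.min(0),T.max(0))
    print(cv2.minAreaRect(T[:,:2].astype(np.float32)) if len(T) else '')
E
```

```text
side 2189
(array([  0,   0, 180, 777, 190, 179,  40,  39,  65, 285,  91,  24,  32,
       148, 139,   0,   0,   0,   0]), array([ 75,  78,  81,  84,  87,  90,  93,  96,  99, 102, 105, 108, 111,
       114, 117, 120, 123, 126, 129, 132]))
338 [540.4642452   -5.84100646 116.15908364] [512.88392238 -31.50521529 109.04042965] [570.1198475   17.21666822 119.77647902]
((541.242919921875, -9.431264877319336), (53.41670227050781, 48.94279479980469), 6.683091640472412)
top 2532
(array([  0,  13, 242, 722, 369, 250,  79,   3,  58, 268, 197,  14,  13,
       126, 148,  29,   1,   0,   0]), array([ 75,  78,  81,  84,  87,  90,  93,  96,  99, 102, 105, 108, 111,
       114, 117, 120, 123, 126, 129, 132]))
322 [543.96299654  -8.67633503 117.30039558] [516.63264529 -29.51761212 109.01719627] [579.71910908  15.98711904 124.19258508]
((548.2144165039062, -6.820606231689453), (63.12026596069336, 45.4617919921875), 0.13960111141204834)
```

View pics/side1.png

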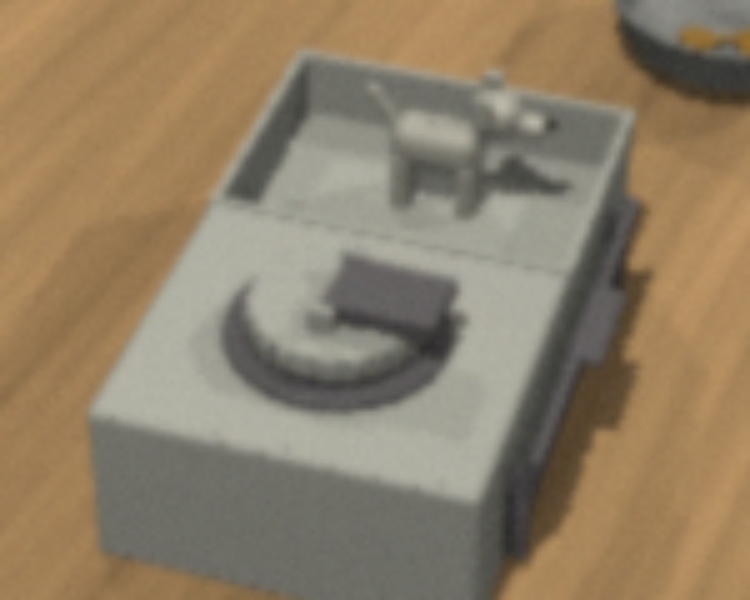

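View pics/top1.png

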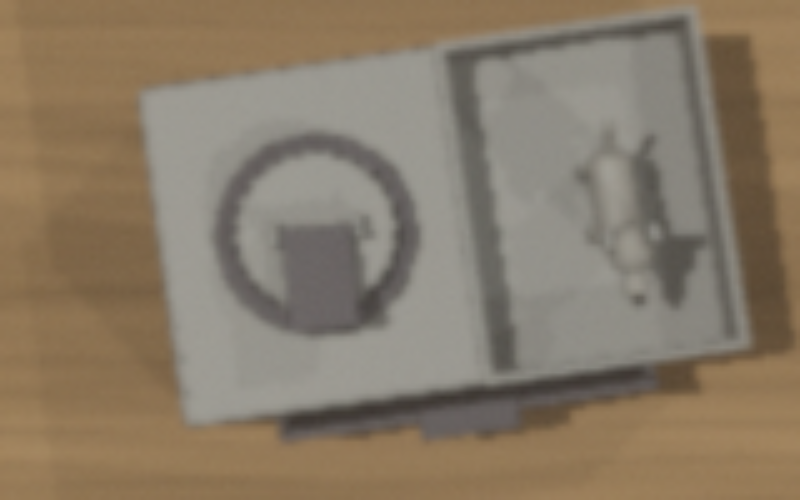

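View pics/side0.png

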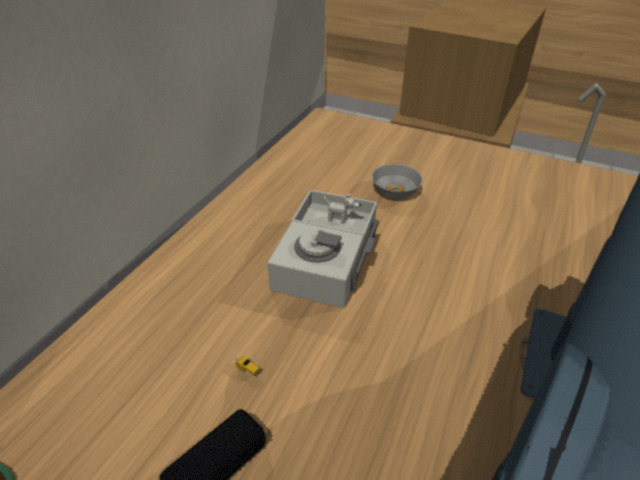

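The pictures show the folded tab running from the pod centre (top px 323,236) toward the robot, with its end at about (325,256). The rest of the pod is clear. The networks' positions agree with this. I'll swing over to the pod.

```bash
python3 -m jog '[{"travel":[-3.4,-3.4,0],"spin":0,"grip":-1},{"travel":[-3.4,-3.4,0],"spin":0,"grip":-1},{"travel":[-3.4,-3.4,0],"spin":0,"grip":-1},{"travel":[-3.4,-3.4,0],"spin":0,"grip":-0.5},{"travel":[-3.4,-3.4,0],"spin":0,"grip":-0.2},{"travel":[-3.4,-3.4,0],"spin":0,"grip":-0.2},{"travel":[-3.4,-3.4,0],"spin":0,"grip":-0.2},{"travel":[-3.4,-3.4,0],"spin":0,"grip":-0.2},{"travel":[-3.4,-3.4,0],"spin":0,"grip":-0.2},{"travel":[-3.4,-3.4,0],"spin":0,"grip":-0.2},{"travel":[-3.4,-3.4,0],"spin":0,"grip":-0.2},{"travel":[-3.4,-3.4,0],"spin":0,"grip":-0.2},{"travel":[-3.4,-3.4,0],"spin":0,"grip":-0.2},{"travel":[-3.4,-3.4,0],"spin":0,"grip":-0.2},{"travel":[-3.4,-3.4,0],"spin":0,"grip":-0.2},{"travel":[0,0,0],"spin":0,"grip":-0.2}]' 30; python3 - <<'E'
from h import *
s=robot.get_state();print(s['q'].round(1),s['tool_rot'],s['gripper_width'],robot.nose_length,s['torque'],s['force'])
# precise geometry from the already-used frames: average
A={}
for c in ('side','top'):
    robot.grab_frame(c)
    for t in ('insert_top','cap_top','tab_end','organiser'):
        for k in range(2):
            for r in robot.place_of(c,t)[:1]: A.setdefault(t,[]).append(r['point']); print(c,t,np.round(r['point'],1),round(r['score'],2))
    p,d=robot.grab_frame(c)
    v,u=np.mgrid[180:300,250:420]; dd=d[180:300,250:420].ravel(); W=world(c,u.ravel(),v.ravel(),dd); C=p[180:300,250:420].reshape(-1,3).astype(int)
    m=(np.hypot(W[:,0]-566,W[:,1]+8)<62)&(dd>0)
    dark=C.sum(1)<360
    T=W[m&dark&(W[:,2]>113)]; print(c,len(T),T.mean(0),cv2.minAreaRect(T[:,:2].astype(np.float32)))
    for lo,hi in ((82,88),(100,108),(113,123)): print(lo,np.median(W[m&(W[:,2]>lo)&(W[:,2]<hi)][:,2]))
E
```

```text
time: 2.7
tcp_pos: [531.3, 2.2, 250.9]
tool_rot: [-179.8, 0.2, 165.1]
force: [-0.8, -0.0, -0.4]
gripper_width: 51.3
grasp_force: 0.0
[-20.   19.5  18.3 107.1  -7.1  54.4  76.7] [-179.84008414    0.22717351  165.13376996] 51.27102234166761 19.0 [-0.04876789 -0.02540654  0.00559388] [-0.77110987 -0.03472642 -0.39874367]
side insert_top [564.5  -8.   89.9] 0.91
side insert_top [564.5  -8.   89.9] 0.91
side cap_top [566.1  -6.6 104. ] 0.56
side cap_top [566.1  -6.6 104. ] 0.56
side tab_end [514.2 -11.4 114.3] 0.84
side tab_end [514.2 -11.4 114.3] 0.84
side organiser [569.2 -71.   -5.1] 0.65
side organiser [569.2 -71.   -5.1] 0.65
side 443 [531.6438772   -5.06922532 170.19758917] ((532.7083129882812, 10.40435791015625), (55.60737228393555, 73.49980163574219), 7.056445598602295)
82 85.3301889832461
100 103.91996466128596
113 116.87277436943745
top cap_top [520.5 451.9   3.5] 0.69
top cap_top [520.5 451.9   3.5] 0.69
top organiser [575.1 -66.9  -0.6] 0.72
top organiser [575.1 -66.9  -0.6] 0.72
top 2938 [539.16971332   4.14047043 607.67523522] ((539.1085205078125, -0.09908676147460938), (107.15038299560547, 69.12777709960938), 89.15140533447266)
82 85.2413756200497
100 nan
113 nan
  return _methods._mean(a, axis=axis, dtype=dtype,
  ret = ret.dtype.type(ret / rcount)
```

```bash
python3 -m jog '[{"travel":[0,0,0],"spin":0.149,"grip":-0.2},{"travel":[0,0,0],"spin":0.149,"grip":-0.2},{"travel":[0,0,0],"spin":0.149,"grip":-0.2},{"travel":[0,0,0],"spin":0.149,"grip":-0.2},{"travel":[0,0,0],"spin":0.149,"grip":-0.2},{"travel":[0,0,0],"spin":0.149,"grip":-0.2},{"travel":[0,0,0],"spin":0.149,"grip":-0.2},{"travel":[0,0,0],"spin":0.149,"grip":-0.2},{"travel":[0,0,0],"spin":0.149,"grip":-0.2},{"travel":[0,0,0],"spin":0.149,"grip":-0.2},{"travel":[0,0,0],"spin":0.149,"grip":-0.2},{"travel":[0,0,0],"spin":0.149,"grip":-0.2},{"travel":[0,0,0],"spin":0.149,"grip":-0.2},{"travel":[0,0,0],"spin":0.149,"grip":-0.2},{"travel":[0,0,0],"spin":0.149,"grip":-0.2},{"travel":[0,0,0],"spin":0.149,"grip":-0.2},{"travel":[0,0,0],"spin":0.149,"grip":-0.2},{"travel":[0,0,0],"spin":0.149,"grip":-0.2},{"travel":[0,0,0],"spin":0.1,"grip":-0.2},{"travel":[0,0,0],"spin":0,"grip":-0.2}]'; python3 -c "
from h import *
s=robot.get_state();print(s['q'].round(1),s['tool_rot'],s['torque'],s['force'])"
```

```text
time: 5.7
tcp_pos: [528.8, 9.8, 250.2]
tool_rot: [180.0, 0.0, 6.3]
force: [0.1, -0.7, -0.0]
gripper_width: 51.7
grasp_force: 0.0
[-47.   26.9  54.4 108.7 -25.8  57.6 -65. ] [1.79968379e+02 1.40662827e-02 6.26738655e+00] [-0.02539899 -0.03191614 -0.01534387] [ 0.06033033 -0.74075384 -0.01057132]
```

```bash
python3 -m jog '[{"travel":[-0.26,2.1,4.0],"spin":0,"grip":-0.2},{"travel":[0,0,4.0],"spin":0,"grip":-0.2},{"travel":[0,0,2.4],"spin":0,"grip":-0.2},{"travel":[0,0,0],"spin":0,"grip":-0.2},{"travel":[0,0,0],"spin":0,"grip":-0.2},{"travel":[0,0,0],"spin":0,"grip":-0.2}]'; python3 -c "
from h import *
snap('side','side2.png',(260,170,380,270),6)"
```

```text
time: 6.3
tcp_pos: [529.7, -11.7, 147.9]
tool_rot: [180.0, -0.2, 6.3]
force: [0.2, -0.0, 0.4]
gripper_width: 51.6
grasp_force: 0.0
```

View pics/side2.png

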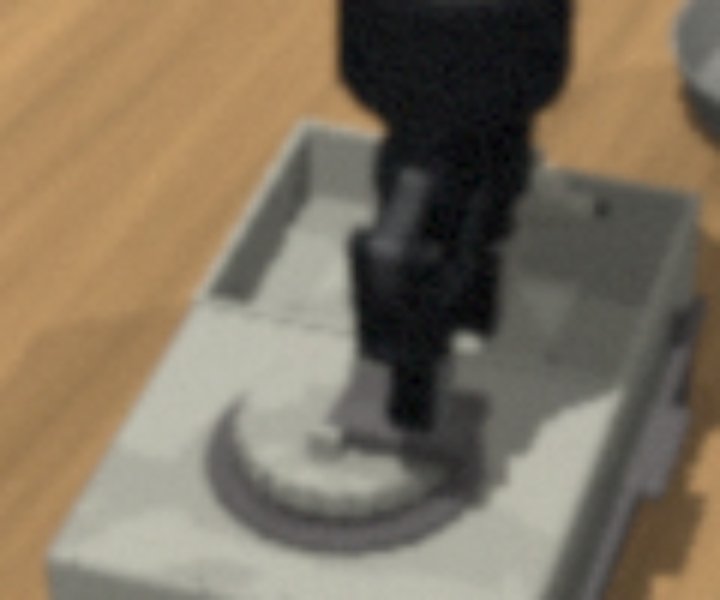

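The fingers straddle the tab and clear the hinge cheeks; the near fingertip is at crop (410,420). I'll go down and grip the sides of the tab lightly.

```bash
python3 -m jog '[{"travel":[0,0,1.0],"spin":0,"grip":-0.2},{"travel":[0,0,0.7],"spin":0,"grip":-0.2},{"travel":[0,0,0.4],"spin":0,"grip":-0.2},{"travel":[0,0,0],"spin":0,"grip":-0.2},{"travel":[0,0,0],"spin":0,"grip":-0.2}]' 20;  python3 -m jog '[{"travel":[0,0,0],"spin":0,"grip":0.3},{"travel":[0,0,0],"spin":0,"grip":0.3},{"travel":[0,0,0],"spin":0,"grip":0.3},{"travel":[0,0,0],"spin":0,"grip":0.3},{"travel":[0,0,0],"spin":0,"grip":0.3}]'; python3 -c "
from h import *
s=robot.get_state();print(s['torque'],s['force'],s['grasp_force'])"
```

```text
time: 6.85
tcp_pos: [528.5, -11.7, 125.2]
tool_rot: [180.0, 0.0, 6.3]
force: [0.6, 0.5, 0.7]
gripper_width: 51.5
grasp_force: 0.0
time: 7.35
tcp_pos: [528.4, -11.3, 125.4]
tool_rot: [-180.0, 0.0, 6.3]
force: [-2.2, 2.5, 5.2]
gripper_width: 33.3
grasp_force: 24.9
[0.44634982 0.36148768 0.01271148] [-2.15436079  2.45365863  5.21551545] 24.920531809329987
```

```bash
python3 -m jog '[{"travel":[0.03,0,-0.48],"spin":0,"grip":0.3},{"travel":[0.1,0,-0.48],"spin":0,"grip":0.3},{"travel":[0.15,0,-0.46],"spin":0,"grip":0.3},{"travel":[0.22,0,-0.43],"spin":0,"grip":0.3},{"travel":[0,0,0],"spin":0,"grip":0.3},{"travel":[0,0,0],"spin":0,"grip":0.3}]'; python3 -c "
from h import *
s=robot.get_state();print(s['torque'],s['force'],s['grasp_force'])"
```

```text
time: 7.95
tcp_pos: [533.2, -10.9, 143.9]
tool_rot: [-180.0, 0.0, 6.3]
force: [-2.1, 2.9, -1.2]
gripper_width: 33.2
grasp_force: 20.9
[0.54964001 0.57258301 0.06189362] [-2.0949162   2.94357426 -1.23600023] 20.863473415374756
```

```bash
python3 -m jog '[{"travel":[0.27,0,-0.4],"spin":0,"grip":0.3},{"travel":[0.32,0,-0.37],"spin":0,"grip":0.3},{"travel":[0.36,0,-0.32],"spin":0,"grip":0.3},{"travel":[0.4,0,-0.27],"spin":0,"grip":0.3},{"travel":[0,0,0],"spin":0,"grip":0.3},{"travel":[0,0,0],"spin":0,"grip":0.3}]'; python3 -c "
from h import *
s=robot.get_state();print(s['torque'],s['force'],s['grasp_force'])
p,d=snap('side','side3.png',(260,150,380,250),6)"
```

```text
time: 8.55
tcp_pos: [547.0, -9.6, 157.9]
tool_rot: [-180.0, 0.0, 6.3]
force: [-4.6, 2.8, 1.3]
gripper_width: 33.2
grasp_force: 20.0
[0.60046899 1.16854157 0.03025295] [-4.62948555  2.84237321  1.27522491] 19.981355667114258
```

View pics/side3.png

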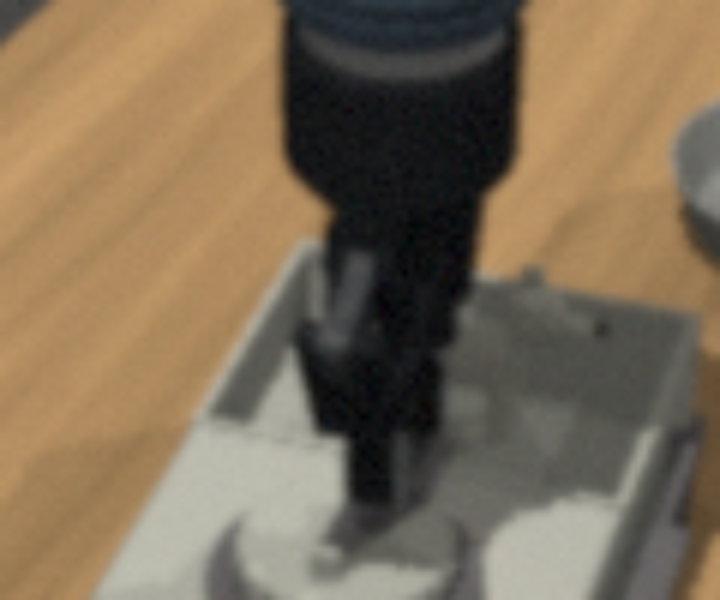

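The tab is coming up between the fingers: the grey bar at crop (370,510) is tilted. I'll continue the arc.

```bash
python3 -m jog '[{"travel":[0.43,0,-0.21],"spin":0,"grip":0.3},{"travel":[0.46,0,-0.15],"spin":0,"grip":0.3},{"travel":[0.47,0,-0.08],"spin":0,"grip":0.3},{"travel":[0.3,0,-0.02],"spin":0,"grip":0.3},{"travel":[0,0,0],"spin":0,"grip":0.3},{"travel":[0,0,0],"spin":0,"grip":0.3}]'; python3 -c "
from h import *
s=robot.get_state();print(s['torque'],s['force'],s['grasp_force'])"
```

```text
time: 9.2
tcp_pos: [564.3, -7.9, 163.2]
tool_rot: [-180.0, -0.1, 6.3]
force: [-3.9, 2.8, 5.3]
gripper_width: 32.2
grasp_force: 19.3
[ 0.61267837  1.13206999 -0.00250979] [-3.88075708  2.83191695  5.31077959] 19.346732288759085
```

```bash
python3 -m jog '[{"travel":[0.2,0,0],"spin":0,"grip":0.3},{"travel":[0.1,0,0],"spin":0,"grip":0.3},{"travel":[0,0,0],"spin":0,"grip":0.3},{"travel":[0,0,0],"spin":0,"grip":0.3}]'; python3 -c "
from h import *
s=robot.get_state();print(s['torque'],s['force'],s['grasp_force'])"
```

```text
time: 9.6
tcp_pos: [567.3, -7.7, 163.4]
tool_rot: [-180.0, -0.1, 6.3]
force: [-4.8, 3.1, 6.9]
gripper_width: 32.2
grasp_force: 19.2
[ 0.52031556  1.24997924 -0.05079875] [-4.79320048  3.08585167  6.91455986] 19.21310294419527
```

```bash
python3 -m jog '[{"travel":[0.2,0,0],"spin":0,"grip":0.3},{"travel":[0.1,0,0],"spin":0,"grip":0.3},{"travel":[0,0,0],"spin":0,"grip":0.3},{"travel":[0,0,0],"spin":0,"grip":0.3}]'; python3 -c "
from h import *
s=robot.get_state();print(s['torque'],s['force'],s['grasp_force'])
for c in('side','top'):
  p,d=snap(c,c+'4.png',(260,150,380,250),6)
  print(robot.place_of(c,'tab_end')[:2])"
```

```text
time: 10.0
tcp_pos: [570.7, -7.2, 163.5]
tool_rot: [-180.0, -0.1, 6.3]
force: [-4.2, 2.8, 5.6]
gripper_width: 31.6
grasp_force: 19.3
[0.60039775 0.95215661 0.02271835] [-4.22666051  2.83350084  5.62820363] 19.29523918312043
[{'point': [551.7, -9.8, 158.3], 'score': 0.48}]
[]
```

View pics/side4.png

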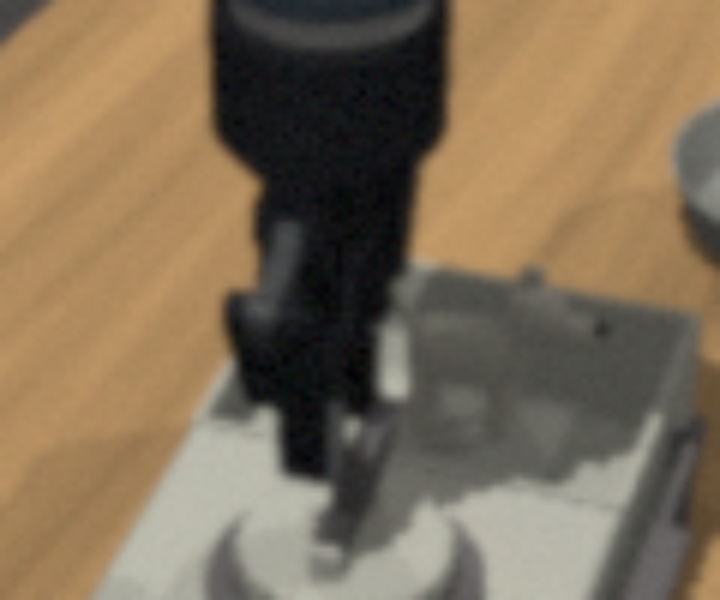

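The tab slipped between the pads and is at about 73°: the bar from crop (330,550) to (375,410) leans toward the robot. I'll open, go back over it and push it up to its stop with the shut fingers.

```bash
python3 -m jog '[{"travel":[0,0,0],"spin":0,"grip":-0.2},{"travel":[0,0,0],"spin":0,"grip":-0.2},{"travel":[0,0,0],"spin":0,"grip":-0.2},{"travel":[0,0,-2.5],"spin":0,"grip":-0.2},{"travel":[0,0,-2.5],"spin":0,"grip":-0.2},{"travel":[0,0,0],"spin":0,"grip":0},{"travel":[-2.2,0,0],"spin":0,"grip":1},{"travel":[-2.2,0,0],"spin":0,"grip":1},{"travel":[0,0,0],"spin":0,"grip":1},{"travel":[0,0,0],"spin":0,"grip":1},{"travel":[0,0,2.5],"spin":0,"grip":1},{"travel":[0,0,2.2],"spin":0,"grip":1},{"travel":[0,0,0],"spin":0,"grip":1},{"travel":[0,0,0],"spin":0,"grip":1}]'; python3 -c "
from h import *
s=robot.get_state();print(s['torque'],s['force'],s['grasp_force'])
p,d=snap('side','side5.png',(260,150,380,250),6)
print(robot.place_of('side','tab_end')[:2])"
```

```text
time: 11.6
tcp_pos: [526.3, -12.2, 165.2]
tool_rot: [180.0, 0.0, 6.3]
force: [0.4, -0.3, -0.3]
gripper_width: 0.2
grasp_force: 0.0
[-0.01704147 -0.00897223 -0.0098874 ] [ 0.36089147 -0.27348866 -0.32887627] 0.0
[{'point': [552.4, -8.6, 162.5], 'score': 0.74}]
```

View pics/side5.png

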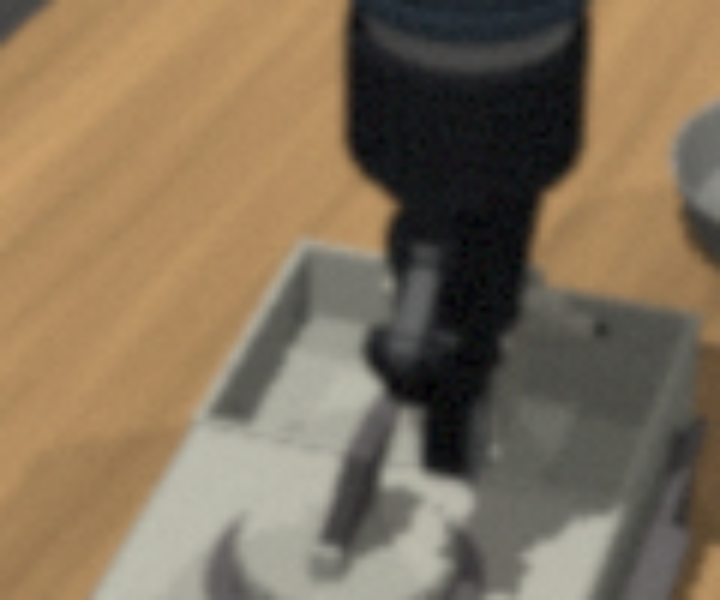

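The shut fingers are on the robot side of the leaning tab, with the tip at crop (445,465). Now I push.

```bash
python3 -m jog '[{"travel":[0.7,0,0],"spin":0,"grip":1},{"travel":[0.6,0,0],"spin":0,"grip":1},{"travel":[0.3,0,0],"spin":0,"grip":1},{"travel":[0.2,0,0],"spin":0,"grip":1},{"travel":[0.2,0,0],"spin":0,"grip":1},{"travel":[0,0,0],"spin":0,"grip":1},{"travel":[0,0,0],"spin":0,"grip":1}]'; python3 -c "
from h import *
s=robot.get_state();print(s['torque'],s['force'])"; python3 -m jog '[{"travel":[0.15,0,0],"spin":0,"grip":1},{"travel":[0,0,0],"spin":0,"grip":1},{"travel":[0,0,0],"spin":0,"grip":1}]'
```

```text
time: 12.4
tcp_pos: [545.6, -9.7, 165.0]
tool_rot: [180.0, -0.0, 6.3]
force: [-1.2, 0.1, 0.4]
gripper_width: 0.5
grasp_force: 0.3
[0.05193922 0.07219485 0.03859914] [-1.19412126  0.14048884  0.39712753]
time: 12.7
tcp_pos: [547.0, -9.6, 165.0]
tool_rot: [180.0, -0.0, 6.3]
force: [-1.5, -0.7, 0.2]
gripper_width: -0.2
grasp_force: 0.6
```

```bash
python3 -m jog '[{"travel":[0.12,0,0],"spin":0,"grip":1},{"travel":[0,0,0],"spin":0,"grip":1},{"travel":[0,0,0],"spin":0,"grip":1}]';python3 -m jog '[{"travel":[0.12,0,0],"spin":0,"grip":1},{"travel":[0,0,0],"spin":0,"grip":1},{"travel":[0,0,0],"spin":0,"grip":1}]'
```

```text
time: 13.0
tcp_pos: [548.3, -9.4, 165.0]
tool_rot: [180.0, -0.0, 6.3]
force: [-0.6, 0.1, 0.1]
gripper_width: -0.3
grasp_force: 0.6
time: 13.3
tcp_pos: [549.3, -9.3, 165.0]
tool_rot: [-180.0, 0.0, 6.3]
force: [-2.3, 0.0, 1.1]
gripper_width: -0.1
grasp_force: 0.9
```

```bash
python3 -m jog '[{"travel":[0.1,0,0],"spin":0,"grip":1},{"travel":[0,0,0],"spin":0,"grip":1},{"travel":[0,0,0],"spin":0,"grip":1}]'; python3 -c "
from h import *
print(robot.grab_frame('side') and robot.place_of('side','tab_end')[:2])"
```

```text
time: 13.6
tcp_pos: [550.0, -9.2, 164.9]
tool_rot: [-180.0, 0.0, 6.3]
force: [-4.1, -0.6, 3.2]
gripper_width: 0.1
grasp_force: 2.1
[{'point': [565.7, -5.5, 163.2], 'score': 0.56}]
```

The tab is at its stop: the force rises with the tab face at x≈560. I'll back off, rise, and grip it from above on the cap's axis.

```bash
python3 -m jog '[{"travel":[-0.6,0,0],"spin":0,"grip":1},{"travel":[-0.4,0,-1.5],"spin":0,"grip":1},{"travel":[0,0,-3.0],"spin":0,"grip":0.4},{"travel":[1.2,-0.04,0],"spin":0,"grip":-0.2},{"travel":[1.34,0,0],"spin":0,"grip":-0.2},{"travel":[0,0,0],"spin":0,"grip":-0.2},{"travel":[0,0,0],"spin":0,"grip":-0.2},{"travel":[0,0,0],"spin":0,"grip":-0.2},{"travel":[0,0,2.5],"spin":0,"grip":-0.2},{"travel":[0,0,2.5],"spin":0,"grip":-0.2},{"travel":[0,0,1.5],"spin":0,"grip":-0.2},{"travel":[0,0,0],"spin":0,"grip":-0.2},{"travel":[0,0,0],"spin":0,"grip":-0.2}]'; python3 -c "
from h import *
s=robot.get_state();print(s['torque'],s['force'],s['q'].round(1))
p,d=snap('side','side6.png',(260,150,380,250),6)
print(robot.place_of('side','tab_end')[:2])"
```

```text
time: 15.0
tcp_pos: [565.8, -7.4, 145.5]
tool_rot: [180.0, -0.0, 6.3]
force: [-0.3, 0.3, 0.5]
gripper_width: 51.1
grasp_force: 0.0
[0.02541402 0.03688975 0.04042083] [-0.28874176  0.30635311  0.50294304] [-36.4  38.3  45.4 107.7 -35.6  49.2 -56.5]
[{'point': [563.5, -7.7, 162.9], 'score': 0.41}]
```

View pics/side6.png

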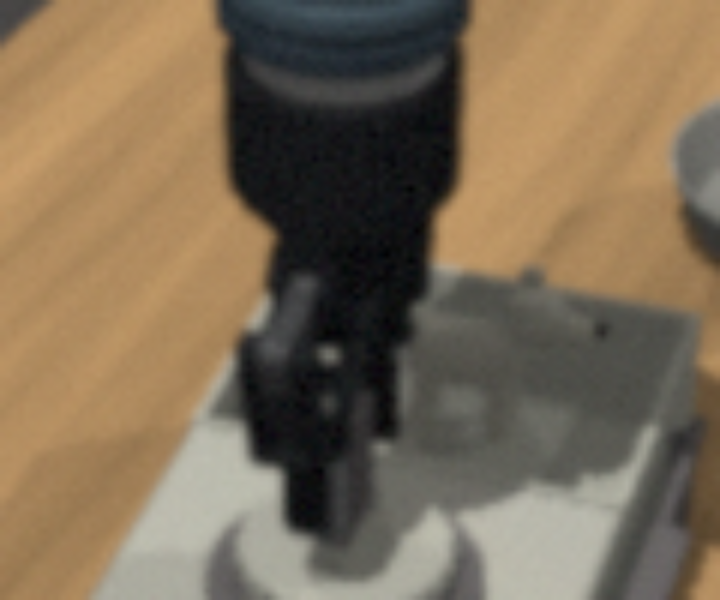

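The tab stands upright between the open fingers, with its near edge at crop (350,480). I'll close on it.

```bash
python3 -m jog '[{"travel":[0,0,0],"spin":0,"grip":0.3},{"travel":[0,0,0],"spin":0,"grip":0.3},{"travel":[0,0,0],"spin":0,"grip":0.3},{"travel":[0,0,0],"spin":0,"grip":0.3},{"travel":[0,0,0],"spin":0,"grip":0.3},{"travel":[0,0,0],"spin":0,"grip":0.3}]' 25; python3 -c "
from h import *
s=robot.get_state();print(s['torque'],s['force'],s['q'].round(1))"
```

```text
time: 15.7
tcp_pos: [566.3, -7.0, 145.9]
tool_rot: [-180.0, -0.1, 6.3]
force: [-0.5, 0.8, 6.5]
gripper_width: 33.3
grasp_force: 29.8
[ 0.18433057  0.20207403 -0.04748025] [-0.50593016  0.7697192   6.46436637] [-36.4  38.3  45.4 107.7 -35.7  49.2 -56.5]
```

```bash
python3 -m jog '[{"travel":[0,0,-0.019],"spin":-0.05,"grip":0.3},{"travel":[0,0,-0.019],"spin":-0.05,"grip":0.3},{"travel":[0,0,-0.019],"spin":-0.05,"grip":0.3},{"travel":[0,0,-0.019],"spin":-0.05,"grip":0.3},{"travel":[0,0,0],"spin":0,"grip":0.3}]'; python3 -c "
from h import *
s=robot.get_state();print(s['torque'],s['force'],s['q'].round(1),s['tool_rot'],s['tcp_pos'],s['grasp_force'])
p,d=snap('side','side7.png',(260,150,380,250),6)"
```

```text
time: 16.2
tcp_pos: [566.2, -6.7, 146.6]
tool_rot: [-180.0, -0.1, 17.8]
force: [-0.7, 2.0, 5.5]
gripper_width: 33.6
grasp_force: 29.8
[ 0.3876463   0.24028558 -0.05020753] [-0.66290754  1.9810526   5.46805557] [-34.6  37.   42.5 107.5 -33.1  48.3 -47.1] [-1.79961491e+02 -9.32644420e-02  1.78280041e+01] [566.23514223  -6.70532027 146.5801836 ] 29.843042492866516
```

```bash
python3 -m jog '[{"travel":[0.01,-0.04,-0.022],"spin":-0.06,"grip":0.3},{"travel":[0,0,-0.022],"spin":-0.06,"grip":0.3},{"travel":[0,0,-0.022],"spin":-0.06,"grip":0.3},{"travel":[0,0,-0.022],"spin":-0.06,"grip":0.3},{"travel":[0,0,-0.022],"spin":-0.06,"grip":0.3},{"travel":[0,0,-0.022],"spin":-0.06,"grip":0.3},{"travel":[0,0,-0.022],"spin":-0.06,"grip":0.3},{"travel":[0,0,-0.022],"spin":-0.06,"grip":0.3},{"travel":[0,0,0],"spin":0,"grip":0.3}]'; python3 -c "
from h import *
s=robot.get_state();print(s['torque'],s['force'],s['q'].round(1),s['tool_rot'],s['tcp_pos'],s['grasp_force'])"
```

```text
time: 17.15
tcp_pos: [565.9, -6.1, 148.3]
tool_rot: [-180.0, -0.1, 45.3]
force: [-1.7, 2.0, 7.4]
gripper_width: 34.0
grasp_force: 30.0
[ 0.40698646  0.4265399  -0.02547383] [-1.67663144  2.01527447  7.44947116] [-30.   34.6  35.6 107.3 -27.1  46.7 -24.9] [-1.79971375e+02 -8.73030245e-02  4.53474781e+01] [565.92829583  -6.13708831 148.34003567] 29.95350569486618
```

```bash
python3 -m jog '[{"travel":[0,0,-0.024],"spin":-0.06,"grip":0.3},{"travel":[0,0,-0.024],"spin":-0.06,"grip":0.3},{"travel":[0,0,-0.024],"spin":-0.06,"grip":0.3},{"travel":[0,0,-0.024],"spin":-0.06,"grip":0.3},{"travel":[0,0,-0.022],"spin":-0.06,"grip":0.3},{"travel":[0,0,-0.022],"spin":-0.06,"grip":0.3},{"travel":[0,0,-0.022],"spin":-0.06,"grip":0.3},{"travel":[0,0,0],"spin":0,"grip":0.3}]'; python3 -c "
from h import *
s=robot.get_state();print(s['torque'],s['force'],s['q'].round(1),s['tool_rot'],s['tcp_pos'],s['grasp_force'])"; python3 -m jog '[{"travel":[0,0,-0.022],"spin":-0.06,"grip":0.3},{"travel":[0,0,-0.022],"spin":-0.06,"grip":0.3},{"travel":[0,0,-0.022],"spin":-0.06,"grip":0.3},{"travel":[0,0,-0.022],"spin":-0.06,"grip":0.3},{"travel":[0,0,-0.022],"spin":-0.06,"grip":0.3},{"travel":[0,0,-0.022],"spin":-0.06,"grip":0.3},{"travel":[0,0,-0.022],"spin":-0.06,"grip":0.3},{"travel":[0,0,0],"spin":0,"grip":0.3}]'; python3 -c "
from h import *
s=robot.get_state();print(s['torque'],s['force'],s['q'].round(1),s['tool_rot'],s['tcp_pos'],s['grasp_force'])"
```

```text
time: 17.95
tcp_pos: [565.5, -5.8, 149.9]
tool_rot: [-179.9, -0.1, 69.4]
force: [-2.9, 1.3, 8.9]
gripper_width: 33.5
grasp_force: 30.1
[ 0.60028175  0.7387228  -0.0372016 ] [-2.94766141  1.31765633  8.93873111] [-25.8  32.9  29.4 107.  -22.   45.8  -5.3] [-1.79949189e+02 -9.70148128e-02  6.94158802e+01] [565.50961747  -5.77524831 149.8866224 ] 30.055741667747498
time: 18.75
tcp_pos: [565.0, -5.7, 151.4]
tool_rot: [-179.9, -0.1, 93.5]
force: [-4.0, 2.5, 9.3]
gripper_width: 33.8
grasp_force: 30.2
[ 0.61961993  1.04565272 -0.02392193] [-4.04270882  2.48926914  9.3106111 ] [-21.4  31.5  23.3 106.7 -17.1  45.2  14.5] [-1.79933614e+02 -1.17031095e-01  9.34780583e+01] [565.02916496  -5.71996387 151.39491302] 30.230210423469543
```

```bash
cat > ck.py <<'E'
from bench import robot
import sys
s=robot.get_state(); t=s['torque'][2]
print('CK',round(t,3),s['force'].round(1),round(s['tool_rot'][2],2),s['tcp_pos'].round(1),round(s['gripper_width'],2))
sys.exit(1 if t<-0.16 else 0)
E
python3 -m jog '[{"travel":[0.03,-0.04,-0.03],"spin":-0.04,"grip":0.3},{"travel":[0,0,-0.03],"spin":-0.04,"grip":0.3},{"travel":[0,0,-0.015],"spin":-0.04,"grip":0.3},{"travel":[0,0,0],"spin":0,"grip":0.3}]' 20 >/dev/null && python3 ck.py && python3 -m jog '[{"travel":[0,0,-0.015],"spin":-0.04,"grip":0.3},{"travel":[0,0,0],"spin":0,"grip":0.3}]' >/dev/null && python3 ck.py && python3 -m jog '[{"travel":[0,0,-0.015],"spin":-0.04,"grip":0.3},{"travel":[0,0,0],"spin":0,"grip":0.3}]' >/dev/null && python3 ck.py && python3 -m jog '[{"travel":[0,0,-0.015],"spin":-0.04,"grip":0.3},{"travel":[0,0,0],"spin":0,"grip":0.3}]' >/dev/null && python3 ck.py
```

```text
CK -0.05 [-2.2  2.5  6.8] 100.32 [564.8  -5.7 151.9] 33.47
CK -0.038 [-2.8  2.   7.4] 102.61 [564.7  -5.7 152.1] 33.68
CK -0.109 [-4.3  2.7  7. ] 104.9 [564.7  -5.7 152.3] 33.61
CK -0.047 [-3.8  2.4  7.7] 107.19 [564.7  -5.7 152.4] 33.59
```

```bash
python3 -m jog '[{"travel":[0,0,-0.015],"spin":-0.04,"grip":0.3},{"travel":[0,0,0],"spin":0,"grip":0.3}]' >/dev/null && python3 ck.py && python3 -m jog '[{"travel":[0,0,-0.015],"spin":-0.04,"grip":0.3},{"travel":[0,0,0],"spin":0,"grip":0.3}]' >/dev/null && python3 ck.py && python3 -m jog '[{"travel":[0,0,-0.015],"spin":-0.04,"grip":0.3},{"travel":[0,0,0],"spin":0,"grip":0.3}]' >/dev/null && python3 ck.py && python3 -m jog '[{"travel":[0,0,-0.015],"spin":-0.04,"grip":0.3},{"travel":[0,0,0],"spin":0,"grip":0.3}]' >/dev/null && python3 ck.py && python3 -m jog '[{"travel":[0,0,-0.015],"spin":-0.04,"grip":0.3},{"travel":[0,0,0],"spin":0,"grip":0.3}]' >/dev/null && python3 ck.py && python3 -m jog '[{"travel":[0,0,-0.015],"spin":-0.04,"grip":0.3},{"travel":[0,0,0],"spin":0,"grip":0.3}]' >/dev/null && python3 ck.py
```

```text
CK -0.102 [-3.5  2.3  6.8] 109.48 [564.6  -5.7 152.5] 33.41
CK -0.063 [-3.4  1.4  7.6] 111.78 [564.5  -5.7 152.7] 33.11
CK -0.09 [-3.8  1.7  7.8] 114.06 [564.5  -5.7 152.8] 33.48
CK -0.074 [-4.   1.1  6.9] 116.36 [564.4  -5.8 153. ] 33.55
CK -0.035 [-3.6  1.7  8.4] 118.65 [564.4  -5.8 153.1] 33.34
CK -0.077 [-5.2  2.1  8.7] 120.93 [564.4  -5.8 153.3] 33.38
```

```bash
python3 -m jog '[{"travel":[0.03,-0.03,-0.025],"spin":-0.04,"grip":0.3},{"travel":[0,0,0],"spin":0,"grip":0.3}]' >/dev/null && python3 ck.py && python3 -m jog '[{"travel":[0,0,-0.013],"spin":-0.035,"grip":0.3},{"travel":[0,0,0],"spin":0,"grip":0.3}]' >/dev/null && python3 ck.py && python3 -m jog '[{"travel":[0,0,-0.013],"spin":-0.035,"grip":0.3},{"travel":[0,0,0],"spin":0,"grip":0.3}]' >/dev/null && python3 ck.py && python3 -m jog '[{"travel":[0,0,-0.013],"spin":-0.035,"grip":0.3},{"travel":[0,0,0],"spin":0,"grip":0.3}]' >/dev/null && python3 ck.py && python3 -m jog '[{"travel":[0,0,-0.013],"spin":-0.035,"grip":0.3},{"travel":[0,0,0],"spin":0,"grip":0.3}]' >/dev/null && python3 ck.py && python3 -m jog '[{"travel":[0,0,-0.013],"spin":-0.035,"grip":0.3},{"travel":[0,0,0],"spin":0,"grip":0.3}]' >/dev/null && python3 ck.py
```

```text
CK -0.049 [-2.8  1.3  6.1] 123.23 [564.2  -5.8 153.5] 33.26
CK -0.14 [-3.5  2.6  7.1] 125.22 [564.2  -5.8 153.6] 33.48
CK -0.077 [-3.9  1.3  6.9] 127.23 [564.2  -5.8 153.7] 33.33
CK -0.087 [-3.3  1.9  6.6] 129.23 [564.1  -5.8 153.9] 33.57
CK -0.11 [-4.   2.1  7. ] 131.23 [564.1  -5.9 154. ] 33.84
CK -0.081 [-4.3  1.2  7.2] 133.24 [564.1  -5.9 154.1] 33.76
```

```bash
python3 -m jog '[{"travel":[0,0,-0.011],"spin":-0.03,"grip":0.3},{"travel":[0,0,0],"spin":0,"grip":0.3}]' >/dev/null && python3 ck.py && python3 -m jog '[{"travel":[0,0,-0.011],"spin":-0.03,"grip":0.3},{"travel":[0,0,0],"spin":0,"grip":0.3}]' >/dev/null && python3 ck.py && python3 -m jog '[{"travel":[0,0,-0.011],"spin":-0.03,"grip":0.3},{"travel":[0,0,0],"spin":0,"grip":0.3}]' >/dev/null && python3 ck.py && python3 -m jog '[{"travel":[0,0,-0.011],"spin":-0.03,"grip":0.3},{"travel":[0,0,0],"spin":0,"grip":0.3}]' >/dev/null && python3 ck.py && python3 -m jog '[{"travel":[0,0,-0.011],"spin":-0.03,"grip":0.3},{"travel":[0,0,0],"spin":0,"grip":0.3}]' >/dev/null && python3 ck.py
```

```text
CK -0.112 [-3.1  0.5  7.4] 134.95 [564.   -6.  154.2] 33.65
CK -0.06 [-3.9  1.7  6.9] 136.67 [564.   -6.  154.3] 33.31
CK -0.057 [-3.9  1.1  7.6] 138.38 [564.   -6.  154.4] 33.4
CK -0.073 [-4.6  1.   6.6] 140.1 [564.   -6.  154.5] 33.62
CK -0.347 [-3.6  1.7  7.1] 141.77 [563.9  -6.1 154.6] 33.52
```

The stop is felt: the torque jumped from about −0.08 to −0.35 N m. I'll ease off the twist, release and rise.

```bash
python3 -m jog '[{"travel":[0,0,0],"spin":0.015,"grip":0.3},{"travel":[0,0,0],"spin":0,"grip":0.3}]' && python3 ck.py; python3 -m jog '[{"travel":[0,0,0],"spin":0,"grip":0.1},{"travel":[0,0,0],"spin":0,"grip":-0.2},{"travel":[0,0,0],"spin":0,"grip":-0.2},{"travel":[0,0,0],"spin":0,"grip":-0.2},{"travel":[0,0,-2.0],"spin":0,"grip":-0.2},{"travel":[0,0,-4],"spin":0,"grip":-0.2},{"travel":[0,0,-4],"spin":0,"grip":-0.2},{"travel":[0,0,-4],"spin":0,"grip":-0.2},{"travel":[0,0,0],"spin":0,"grip":-0.2},{"travel":[0,0,0],"spin":0,"grip":-0.2}]'; python3 - <<'E'
from h import *
p,d=snap('side','side8.png',(250,150,410,270),5)
for t in('tab_end','cap_top','insert_top'): print(t,[(np.round(r['point'],1),round(r['score'],2)) for r in robot.place_of('side',t)[:2]])
E
```

```text
time: 23.35
tcp_pos: [563.9, -6.0, 154.6]
tool_rot: [-180.0, -0.1, 140.9]
force: [-3.4, 1.0, 6.9]
gripper_width: 33.5
grasp_force: 29.9
CK -0.142 [-3.4  1.   6.9] 140.89 [563.9  -6.  154.6] 33.47
time: 24.35
tcp_pos: [565.2, -6.3, 294.9]
tool_rot: [179.9, 0.1, 140.9]
force: [-0.2, 0.2, -0.0]
gripper_width: 51.3
grasp_force: 0.0
tab_end [(array([563.5,  -9.5, 172.6]), 0.68)]
cap_top [(array([563.7,  -6.1, 111.2]), 0.94), (array([ 514.2, -409.3,    1.7]), 0.15)]
insert_top [(array([562.3, -10.1,  91.3]), 0.58), (array([564.4,  -7.4, 101.5]), 0.35)]
```

View pics/side8.png

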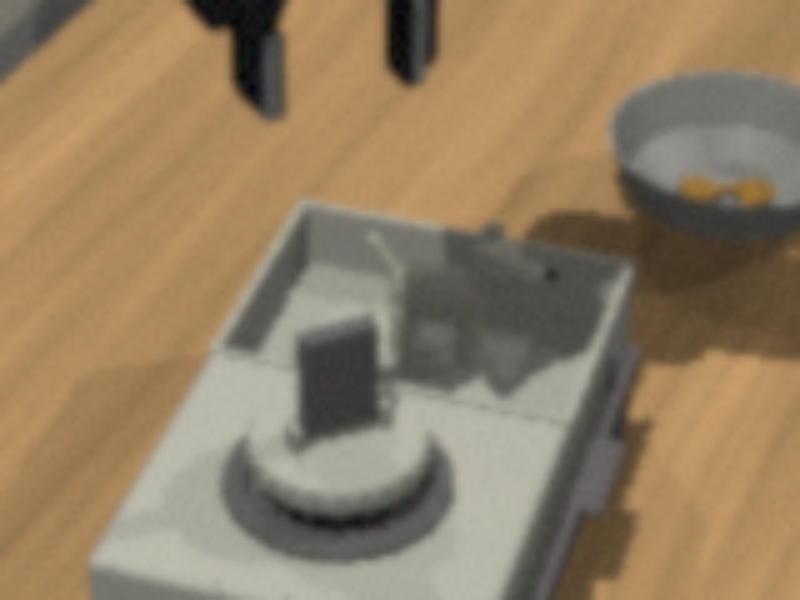

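The cap is raised, the tab stands (crop 340,380), the ring is seated, and the dog and bowl are unmoved. I'll check that the tab is vertical using depth.

```bash
python3 - <<'E'
from h import *
p,d=robot.grab_frame('side')
v,u=np.mgrid[150:300,250:420]; dd=d[150:300,250:420].ravel(); W=world('side',u.ravel(),v.ravel(),dd)
n=np.hypot(W[:,0]-565,W[:,1]+6.5)
T=W[(n<22)&(W[:,2]>126)&(W[:,2]<164)&(dd>0)]
for _ in range(3):
    c=T.mean(0); U,S,V=np.linalg.svd(T-c); r=(T-c)@V[2]; print(len(T),c.round(1),V[2].round(3),r.std().round(2)); T=T[abs(r)<2*r.std()]
nv=V[2]*np.sign(V[2][1]); print('tilt',np.degrees(np.arcsin(nv[2])),'yaw n',np.degrees(np.arctan2(nv[1],nv[0])))
for lo,hi in((82,88),(88,94),(108,117)): print(lo,np.median(W[(n<60)&(W[:,2]>lo)&(W[:,2]<hi)][:,2]))
E
```

```text
237 [560.7  -3.3 144.8] [ 0.742 -0.67   0.013] 1.66
227 [560.3  -3.6 145.1] [ 0.753 -0.658  0.007] 1.4
219 [560.1  -3.8 145.3] [ 0.754 -0.656  0.003] 1.28
tilt -0.16958227178438662 yaw n 138.9745810098403
82 85.33287414883038
88 90.63110374995046
108 112.83545439572129
```

```bash
python3 -c "
from bench import robot
print(robot.sign_off())"
```

```text
the job is handed in; nothing more can be done
None
```

The job is handed in: the tab stands upright within about 0.2°, and the cap is unscrewed to its stop, measuring 22 mm above the insert. The torque I read peaked at 0.35 N m, the insert ring still reads level at its starting height, and the gripper is clear.

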